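Refit a pipette's rings and hold its sprung plunger at the set mark

TASK

On the pipette service stand, thread the wide flat ring and then the taller collar down over the upright plunger cap and barrel until each lies flat and fully home, and let go of them. Then grip the plunger's cap, pull it straight up against its spring until the cap's lower rim is level with the top of the pointer blade, and finish while still holding it there. Leave the jar, the dish and the tube rack where they stand.

Things in the scene. Friction and masses are not known exactly. Their poses are not given: they have to be found in the camera images.
- stand: Fixed service stand. Origin on the bench under the barrel's axis, z up. Grey base plate 15 mm thick, x -50 to 50, y -50 to 85 mm. On it a steel seat disc, 32 mm across, top at 25 mm; a white barrel, 16 mm across, 25 to 57 mm above the bench, the plunger rising out of it; and 60 mm from it along +y a steel scale post, 8 mm across, top at 98 mm, with the pointer. Yaw varies up to 25 degrees.
- seat (a point): Centre of the seat disc's top face, on the barrel's axis, 25 mm above the bench: where the wide ring's underside comes to rest.
- cap_rim (a point): Centre of the lower rim of the plunger's cap. The cap is a grey knob on top of the barrel's axis, 18 mm across and 24 mm tall (its top 4 mm tapers to 12 mm), on an 8 mm steel rod that slides in the barrel. At rest the rim is 61 mm and the cap's top 85 mm above the bench.
- plunger (a joint): How far the plunger is pulled up out of the barrel, m: 0 at rest, at most 0.050. An inner spring pulls it back: about 3 N at the start plus 0.2 N per mm (up to about 10 N at the mark). Let go, it springs back to 0.
- blade_tip (a point): The mark: tip of the pointer blade, on its flat top face. The blade is a bright steel tongue 12 mm wide, 3 mm thick, on a 16 mm clamp block on the scale post; it points at the barrel, its tip 32 mm from the barrel's axis. Its height differs between runs, 15 to 32 mm above the cap rim's rest height.
- wide_ring: Loose flat aluminium ring, 44 mm outside, 23 mm bore, 10 mm high, about 30 g, lying flat on the bench. Origin: centre of its underside, z up. Goes on first, resting on the seat.
- wide_ring_mid (a point): Centre of the wide ring's bore at half its height (5 mm above its underside).
- tall_collar: Loose aluminium collar, narrower and taller: 36 mm outside, 23 mm bore, 16 mm high, about 35 g, standing on the bench. Origin: centre of its underside, z up. Goes on second, resting on the wide ring.
- tall_collar_mid (a point): Centre of the collar's bore at half its height (8 mm above its underside).
- specimen_jar: Bystander: small jar with a blue lid, 44 mm across, 50 mm tall, loose. Origin: centre of its underside.
- steel_dish: Bystander: round steel dish 90 mm across, 30 mm high, loose. Origin: centre of its underside.
- tube_rack: Bystander: white block 50 x 100 x 35 mm with six capped tubes up to 70 mm high, loose. Origin: centre of its underside.

How it is judged (in metres and radians):
On the way, in this order (a step that is already met when the one before it is completed fails the run):
1. the wide ring is threaded on the barrel, flat and home on the seat, let go (horizontal distance between wide_ring_mid and seat below 0.006 m and z of wide_ring_mid in the frame of seat between 0.002 and 0.007 m and angle between the z axis of wide_ring and the z axis of stand, either way round below 0.12 rad and contact force between the fingers and wide_ring below 0.2 N), for 0.2 s.
2. the taller collar is threaded on after it, flat and home on the wide ring, let go (horizontal distance between each of wide_ring_mid, tall_collar_mid and seat below 0.006 m and z of wide_ring_mid in the frame of seat between 0.002 and 0.007 m and angle between the z axis of each of wide_ring, tall_collar and the z axis of stand, either way round below 0.12 rad and z of tall_collar_mid in the frame of seat between 0.015 and 0.02 m and contact force between the fingers and tall_collar below 0.2 N), for 0.2 s.
At the end, for the whole second after the job is handed in: Fingers still grip the cap (over 2 N), at rest (under 10 mm/s), its rim within 5 mm of the blade top's height, no ring pressing it; wide ring on the seat, collar on it, each within 6 mm of the axis, 2 mm of home, flat within 0.12 rad, not touched by the fingers (all of step 2 and z of cap_rim in the frame of blade_tip between -0.005 and 0.005 m and contact force between the fingers and plunger above 2 N and velocity of joint plunger between -0.01 and 0.01 m/s and contact force between each of the fingers, plunger and wide_ring below 0.2 N and contact force between plunger and tall_collar below 0.2 N); the arm keeps its last pose, push and grip.
It fails at once if the specimen jar is moved more than 20 mm or tipped (distance of specimen_jar from where it was at the start of the episode above 0.02 m or angle between specimen_jar's own z axis and vertical above 0.3 rad).
It fails at once if the steel dish is moved more than 20 mm or tipped (distance of steel_dish from where it was at the start of the episode above 0.02 m or angle between steel_dish's own z axis and vertical above 0.3 rad).
It fails at once if the tube rack is moved more than 20 mm or tipped (distance of tube_rack from where it was at the start of the episode above 0.02 m or angle between tube_rack's own z axis and vertical above 0.3 rad).
It also fails if it takes over 64 s, if anything falls off the work surface, if the arm or the gripper's body presses on something with over 40 N, if the wrist force passes 120 N, or if a joint passes its speed limit or range.

ROBOT

A 7-joint arm with a two-finger parallel gripper is mounted at the origin on the work surface. World frame = base frame: x ahead of the robot, y to its left, z up, the work surface at z = 0. Lengths are in m, angles in degrees, forces in N, time in s.
With the tool pointing down it reaches from about 0.425 to 0.925 m from the base axis. Payload 6.8 kg.
Tool frame: the origin (TCP) lies at the very end of the fingers, on their centre line; the grasp point (between the pads) lies 19 mm behind it (arm.hold_point_z is the distance from the TCP to the grasp point, in m); z points along the fingers, y is the line along which they close (so a half turn about z gives the same grasp; the last joint's range is limited). The gripper opens to 85 mm and grips with 20 to 120 N. Pads are 22 mm wide; open, the fingers measure 114 mm over their backs; the gripper's body (76 mm by 85 mm) begins 54 mm behind the grasp point. The pads swing forward as they close: fully open they stand 13 mm farther back than shut.
Start: joints at [59.868, 27.33, 1.283, 89.118, -0.659, 63.558, -4.761], TCP at [0.274, -0.617, 0.231] pointing down, gripper open.
Joint ranges: [-169.35, 169.35], [-19.33, 120.38], [-80.79, 83.38], [13.8, 139.57], [-78.32, 258.32], [9.67, 109.79], [-169.56, 169.56]. Speed limits (degrees/s): [136.94, 136.94, 180, 180, 180, 180, 180].

INTERFACE

Orientations are given as [roll, pitch, yaw] about the fixed x, y, z axes, in that order (R = Rz(yaw) Ry(pitch) Rx(roll)).
In Python, from workcell import arm gives the robot as it stands. The module is installed in compiled form; this text tells all that it offers.
- The arm moves only by the tool play_rows, never from a script. Its argument "moves" is a list of rows, each a list of 7 numbers: the shift along the world's x, y, z in m, then the turn, a rotation vector about the world's x, y, z in degrees, then the closure, from -1 (fully open) to 1 (shut). In form: [[tx, ty, tz, rx, ry, rz, fingers], ...]. A call has 1 to 12 rows; each row is the pose to reach, as a shift and turn from the pose commanded when the call began; what a row does not reach only later rows make up. A row lasts 1/12 s, in which the tool goes at most 41.7 mm and 7.16 degrees, less where a joint would pass 70% of its speed; a pose out of reach is approached as far as the arm can. A call with a gripper value outside its range is refused whole. The fingers move at their own pace and stop on an object; the grip force is fixed at half the most. Time passes only in rows, so rows that repeat a pose let the fingers close. It gives the time, the measured TCP pose, the force, the opening and the grip force at its end, in the units of the state.
- arm.state(): the state, without advancing time (a new reading comes with each control period).
- arm.snapshot(name): name is "scene" or "side" or "wrist"; returns a dict with "frame" (420x560x3 uint8, red, green, blue), "K" (3x3 intrinsics, pixels), "origin" and "rotation" of the camera in the world. Camera axes: x right, y down, z forward; pixel columns grow to the right and rows downward; lengths in m; the calibration is good to about 2 mm. A picture is of the moment at which its call begins. There is no depth.
- arm.close_job(): hands the job in; it is judged then, once.
The state is a dict: "time_s": time; "joint_positions": joint angles; "dq": joint speeds; "effort": joint torques, N m; "position": TCP position; "tool_rot": TCP orientation; "contact_force": force on the tool from outside, world axes, zero at the start; "ft_torque": the same for the moment, N m; "finger_gap": finger opening in m; "grip_force": force on a finger pad.
Only numpy, scipy, OpenCV 4.12 (cv2) and the standard library are available. Lean on these libraries where they do the work, as an engineer would, in place of code of your own. Each camera call takes 0.05 s, during which the arm holds its last target. There are 200 camera calls.

## Working session

There is one attempt and no reset: what is moved stays moved. The work goes in short steps, Python scripts to look and compute and a tool call to move; the robot and the scene stay as the last step left them, time stands still between calls to the robot, and variables do not carry over. Pictures are saved under pics/ and viewed, at most 10 in all, crops included, and the job is handed in when it is done.

Besides the shell and the picture viewer there is one more tool, called after "Emit:" as name(argument=value, ...), one argument or row to a line, values as JSON. play_rows: Moves the arm, as the interface text tells. Its arguments: {"type":"object","properties":{"moves":{"type":"array"}},"required":["moves"]}

```bash
mkdir -p pics
cat > h.py <<'E'
import numpy as np, cv2
from workcell import arm
def snap(name, save=None):
    s=arm.snapshot(name)
    if save: cv2.imwrite('pics/'+save,s['frame'][:,:,::-1])
    return s
def ray(s,uv):
    d=np.linalg.inv(s['K'])@np.array([uv[0],uv[1],1.]); d=np.array(s['rotation'])@d
    return np.array(s['origin'],float),d/np.linalg.norm(d)
def onz(s,uv,z):
    o,d=ray(s,uv); return o+d*(z-o[2])/d[2]
def tri(*obs):
    A=np.zeros((3,3));b=np.zeros(3)
    for s,uv in obs:
        o,d=ray(s,uv);P=np.eye(3)-np.outer(d,d);A+=P;b+=P@o
    p=np.linalg.solve(A,b)
    r=[np.linalg.norm((np.eye(3)-np.outer(ray(s,uv)[1],ray(s,uv)[1]))@(p-ray(s,uv)[0])) for s,uv in obs]
    return p,max(r)
def proj(s,p):
    c=np.array(s['rotation']).T@(np.array(p)-np.array(s['origin'])); q=np.array(s['K'])@c; return q[:2]/q[2]
E
python3 - <<'E'
from h import *
import pickle
S={n:snap(n) for n in('scene','side','wrist')}
pickle.dump(S,open('s0.pkl','wb'))
for n in S: print(n,np.round(S[n]['origin'],3),np.round(S[n]['rotation'],3).tolist(),S[n]['K'][0][0])
a=np.hstack([S['scene']['frame'],S['side']['frame']]);cv2.imwrite('pics/a.png',cv2.resize(S['scene']['frame'],(800,600))[:,:,::-1]);cv2.imwrite('pics/b.png',cv2.resize(S['side']['frame'],(800,600))[:,:,::-1])
st=arm.state();print(st['position'],st['tool_rot'],st['finger_gap'],st['time_s'],arm.hold_point_z)
E
```

```text
scene [ 1.283 -0.453  0.677] [-125.871, -0.793, 54.175] 502.1972080234172
side [ 0.203 -0.57   0.6  ] [-125.245, 0.782, -32.457] 392.57288467030264
wrist [ 0.348 -0.584  0.374] [161.805, 0.096, -66.077] 310.1308197196296
[ 0.27372814 -0.61652821  0.2305469 ] [-1.79920905e+02  5.16511096e-03  2.39435306e+01] 0.08500792627691947 0.15 0.0187
```

View pics/a.png

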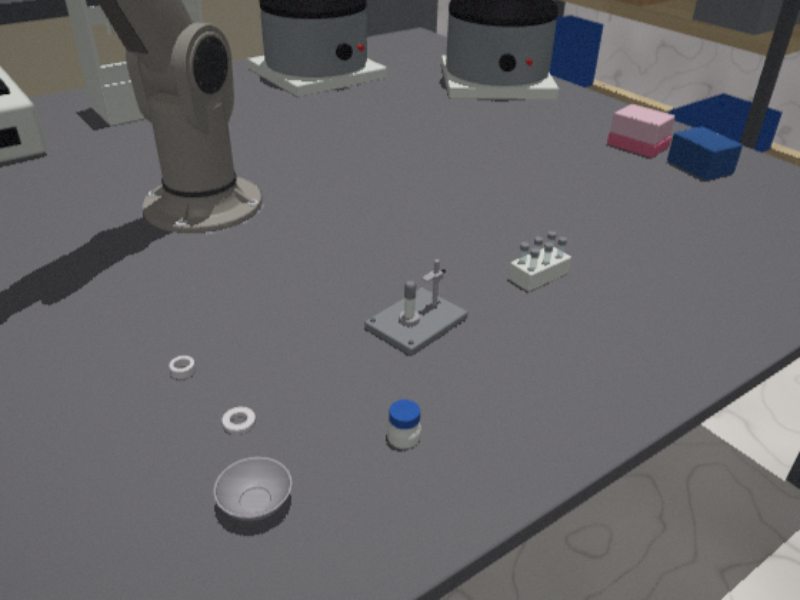

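View pics/b.png

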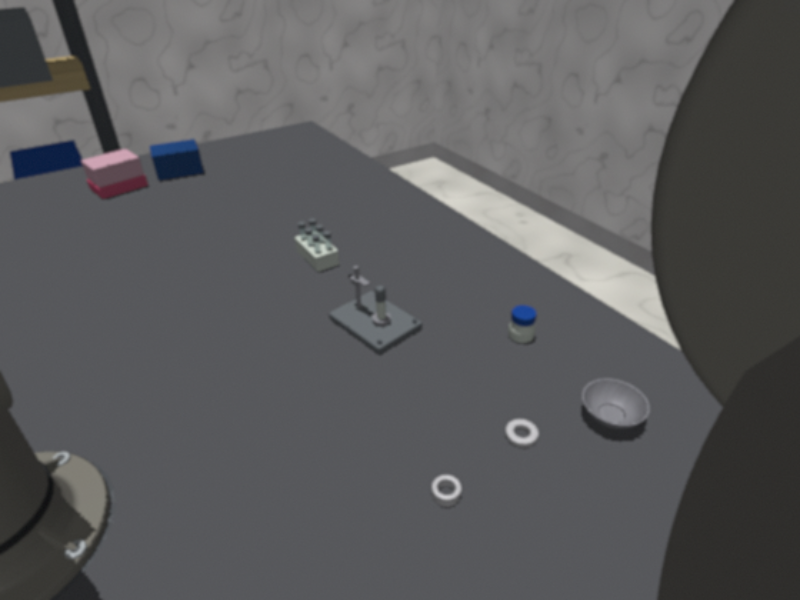

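The scene view at 800×600 shows the wide ring at (239,420), collar (181,367), dish (253,492), jar (404,424), cap (410,287), post (437,265) and rack (540,262). The side view shows the ring at (522,432), collar (447,488), cap (380,292), jar (523,325) and dish (615,405).

```bash
cat >> h.py <<'E'
from scipy.spatial.transform import Rotation as Ro
_snap=snap
def snap(name,save=None):
    s=_snap(name,save); return fix(s)
def fix(s):
    s['rotation']=Ro.from_euler('xyz',np.array(s['rotation'],float),degrees=True).as_matrix(); return s
E
python3 - <<'E'
from h import *
import pickle
S=pickle.load(open('s0.pkl','rb'));[fix(s) for s in S.values()]
k=.7
P={'ring':((239,420),(522,432)),'collar':((181,365),(447,487)),'captop':((410,284),(380,288)),'jar lid':((404,409),(523,314)),'dish':((253,475),(615,395)),'posttop':((437,261),(356,268)),'rack':((540,255),(317,240)),'bladetip':((426,277),(366,284))}
for n,(a,b) in P.items(): 
    p,r=tri((S['scene'],np.array(a)*k),(S['side'],np.array(b)*k));print(n,p.round(3),round(r,4),proj(S['wrist'],p).round())
# bright blob ellipses for rings
for v,boxes in (('scene',{'ring':(239,420),'collar':(181,367)}),('side',{'ring':(522,432),'collar':(447,488)})):
    for n,c in boxes.items():
        x,y=(np.array(c)*k).astype(int);im=cv2.cvtColor(S[v]['frame'][y-22:y+22,x-22:x+22],cv2.COLOR_RGB2GRAY)
        m=(im>130).astype(np.uint8);cs,_=cv2.findContours(m,0,1);q=max(cs,key=cv2.contourArea)
        e=cv2.fitEllipse(q);print(v,n,np.round(np.array(e[0])+[x-22,y-22],1),np.round(e[1],1),round(e[2]), im.max(), np.median(im))
cv2.imwrite('pics/w0.png',S['wrist']['frame'][:,:,::-1])
E
```

```text
ring [ 0.612 -0.215  0.006] 0.0003 [ -33. -456.]
collar [ 0.471 -0.235  0.013] 0.001 [ -36. -210.]
captop [0.572 0.094 0.083] 0.0008 [-1007. -1128.]
jar lid [ 0.755 -0.052  0.047] 0.0009 [ -500. -1403.]
dish [ 0.739 -0.255  0.042] 0.0011 [  10. -883.]
posttop [0.56  0.153 0.096] 0.0001 [-1356. -1343.]
rack [0.581 0.363 0.045] 0.0001 [-1597. -1429.]
bladetip [0.564 0.129 0.076] 0.0012 [-1048. -1105.]
scene ring [166.5 292.6] [16.2 23.1] 79 209 110.0
scene collar [126.6 254.4] [11.1 17.6] 78 207 110.0
side ring [364.9 301.6] [16.9 22.5] 104 203 88.0
side collar [312.  340.6] [17.2 20.2] 98 207 88.0
```

View pics/w0.png

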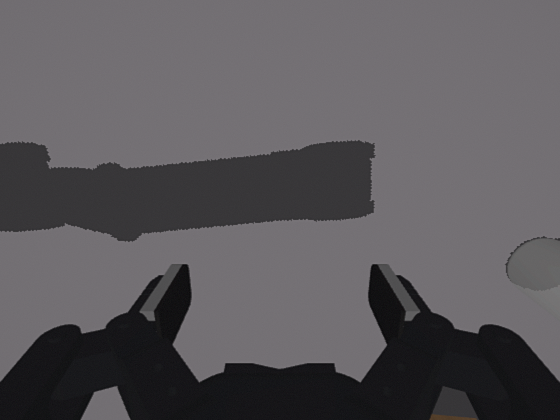

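Triangulation agrees with the text: ring about (0.612,-0.215), collar (0.471,-0.235), cap top (0.572,0.094) at z=0.083, post top z=0.096. The wrist picture shows only the fingers, so I'll move over the ring.

Emit:
play_rows(
  moves=[
    [0.338,0.402,0,0,0,77.5,-1],
    [0.338,0.402,0,0,0,77.5,-1],
    [0.338,0.402,0,0,0,77.5,-1],
    [0.338,0.402,0,0,0,77.5,-1],
    [0.338,0.402,0,0,0,77.5,-1],
    [0.338,0.402,0,0,0,77.5,-1],
    [0.338,0.402,0,0,0,77.5,-1],
    [0.338,0.402,0,0,0,77.5,-1],
    [0.338,0.402,0,0,0,77.5,-1],
    [0.338,0.402,0,0,0,77.5,-1],
    [0.338,0.402,0,0,0,77.5,-1],
    [0.338,0.402,0,0,0,77.5,-1],
  ],
)

```text
time_s: 1.15
position: [0.5964, -0.2328, 0.2311]
tool_rot: [-180.0, -0.0, 101.7]
contact_force: [0.7, -0.6, -0.3]
finger_gap: 0.085
grip_force: 0.0
```

Emit:
play_rows(
  moves=[
    [0,0,0,0,0,0,-1],
    [0,0,0,0,0,0,-1],
  ],
)

```text
time_s: 1.32
position: [0.5973, -0.2304, 0.2309]
tool_rot: [180.0, -0.1, 101.8]
contact_force: [-0.1, -1.2, -0.8]
finger_gap: 0.0858
grip_force: 0.0
```

Run:
```python
from h import *
s=snap('wrist','w1.png');st=arm.state();print(st['position'],st['tool_rot'],st['joint_positions'],st['time_s'],s['origin'])
for p in ([.612,-.215,.01],[.471,-.235,.016]): print(proj(s,p))
```

```text
[ 0.59584572 -0.23332277  0.23079964] [-1.79955935e+02 -2.52113267e-02  1.01547615e+02] [ 32.32263983  25.82176938 -22.59292097  92.95685473  10.77698596
  63.4315019   18.46128112] 1.3667 [ 0.58155466 -0.15205758  0.37468317]
[293.53651963 164.48659453]
[171.15549422 157.60608132]
```

View pics/w1.png

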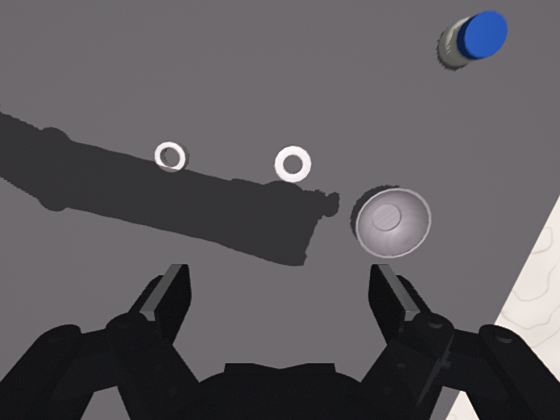

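The wrist view shows the ring at (293,164), collar at (170,156), dish at (393,222) and jar at (480,35), matching the projections.

```bash
cat >> h.py <<'E'
def bright(s,uv,w=40,th=150):
    """ellipse centre of outer contour + of bore, near uv"""
    x,y=int(uv[0]),int(uv[1]);x0,y0=max(x-w,0),max(y-w,0)
    im=cv2.cvtColor(s['frame'][y0:y+w,x0:x+w],cv2.COLOR_RGB2GRAY);m=(im>th).astype(np.uint8)
    cs,h=cv2.findContours(m,cv2.RETR_CCOMP,1)
    i=max(range(len(cs)),key=lambda i:cv2.contourArea(cs[i])*(h[0][i][3]<0))
    out=cv2.fitEllipse(cs[i]); ch=[c for c,hh in zip(cs,h[0]) if hh[3]==i and len(c)>5]
    f=lambda e:(np.array(e[0])+[x0,y0],np.round(e[1],1))
    return f(out),(f(cv2.fitEllipse(max(ch,key=cv2.contourArea))) if ch else None)
E
python3 - <<'E'
from h import *
import pickle
S=[snap('wrist') for _ in range(3)]
S0=pickle.load(open('s0.pkl','rb'));[fix(s) for s in S0.values()]
for n,uv,z,si,sc in (('ring',(293,164),.01,(364.9,301.6),(166.5,292.6)),('col',(170,156),.016,(312.,340.6),(126.6,254.4))):
    for s in S:
        o,b=bright(s,uv,30);print(n,o,b,onz(s,o[0],z).round(4),b is not None and onz(s,b[0],z).round(4))
    print('tri',tri((s,(b or o)[0]),(S0['side'],si),(S0['scene'],sc)))
st=arm.state();print(st['position'],st['time_s'])
E
```

```text
ring (array([294.56208992, 161.06637764]), array([35.4, 36.2])) (array([294.55447006, 161.2472744 ]), array([20. , 20.3])) [ 0.6107 -0.2141  0.01  ] [ 0.6107 -0.2143  0.01  ]
ring (array([295.76302719, 159.38966751]), array([35.4, 36.2])) (array([295.74681854, 159.69042778]), array([20.2, 20.5])) [ 0.6108 -0.2138  0.01  ] [ 0.6109 -0.2141  0.01  ]
ring (array([296.29655075, 158.55246353]), array([35.4, 36.1])) (array([296.34544754, 158.80619621]), array([20.3, 20.7])) [ 0.6109 -0.2137  0.01  ] [ 0.611 -0.214  0.01 ]
tri (array([ 0.61076167, -0.21465602,  0.00840602]), np.float64(0.0009634113704318439))
col (array([171.37896729, 153.692173  ]), array([27.1, 31.5])) (array([171.29527855, 154.45859337]), array([19.3, 22.3])) [ 0.4691 -0.2332  0.016 ] [ 0.4691 -0.2341  0.016 ]
col (array([172.45194244, 152.47130203]), array([27.3, 31.3])) (array([172.44281006, 153.13459206]), array([19.4, 22.3])) [ 0.4693 -0.2331  0.016 ] [ 0.4694 -0.2339  0.016 ]
col (array([172.9323082 , 152.03295898]), array([27.6, 31.4])) (array([172.80870819, 152.36517715]), array([19.6, 22.2])) [ 0.4694 -0.2332  0.016 ] [ 0.4693 -0.2337  0.016 ]
tri (array([ 0.46889415, -0.23449199,  0.01441118]), np.float64(0.0011724925632773905))
[ 0.59451747 -0.23626245  0.23099619] 1.5167
```

Emit:
play_rows(
  moves=[
    [0.008,0.01,-0.04,0,0,0,-1],
    [0.016,0.021,-0.08,0,0,0,-1],
    [0.016,0.021,-0.115,0,0,0,-1],
    [0.016,0.021,-0.14,0,0,0,-1],
    [0.016,0.021,-0.14,0,0,0,-1],
    [0.016,0.021,-0.14,0,0,0,-1],
    [0.016,0.021,-0.14,0,0,0,-1],
    [0.016,0.021,-0.14,0,0,0,-1],
  ],
)

```text
time_s: 2.18
position: [0.6132, -0.2144, 0.094]
tool_rot: [179.8, 0.1, 101.4]
contact_force: [-0.2, 0.3, 0.3]
finger_gap: 0.0854
grip_force: 0.0
```

Run:
```python
from h import *
for i in range(3):
    s=snap('wrist');st=arm.state();uv=proj(s,[.611,-.214,.01]);o,b=bright(s,uv,50)
    print(st['position'].round(4),np.round(st['tool_rot'],2),o,b,onz(s,o[0],.01).round(4))
```

```text
[ 0.6131 -0.2142  0.0939] [1.7979e+02 1.2000e-01 1.0138e+02] (array([274.82295609, 198.06528854]), array([27.1, 49. ])) None [ 0.6084 -0.2038  0.01  ]
[ 0.6129 -0.214   0.0936] [1.7981e+02 1.1000e-01 1.0139e+02] (array([273.92803955, 196.75439835]), array([23.4, 49.9])) None [ 0.6075 -0.2027  0.01  ]
[ 0.6126 -0.2138  0.0932] [1.7985e+02 9.0000e-02 1.0141e+02] (array([274.34098053, 196.99840164]), array([22.9, 51. ])) None [ 0.6076 -0.2025  0.01  ]
```

Emit:
play_rows(
  moves=[
    [-0.001,0,-0.03,0,0,0,-1],
    [-0.001,0,-0.06,0,0,0,-0.2],
    [-0.001,0,-0.08,0,0,0,-0.2],
    [-0.001,0,-0.088,0,0,0,-0.2],
    [-0.001,0,-0.088,0,0,0,-0.2],
    [-0.001,0,-0.088,0,0,0,-0.2],
    [-0.001,0,-0.088,0,0,0,-0.2],
    [-0.001,0,-0.088,0,0,0,-0.2],
  ],
)

```text
time_s: 3.0
position: [0.612, -0.2136, 0.0052]
tool_rot: [179.8, 0.1, 101.4]
contact_force: [-0.7, -0.3, 0.1]
finger_gap: 0.0514
grip_force: 0.0
```

Emit:
play_rows(
  moves=[
    [0,0,0,0,0,0,-0.2],
    [0,0,0,0,0,0,-0.2],
    [0,0,0,0,0,0,-0.2],
    [0,0,0,0,0,0,1],
    [0,0,0,0,0,0,1],
    [0,0,0,0,0,0,1],
    [0,0,0,0,0,0,1],
    [0,0,0,0,0,0,1],
  ],
)

```text
time_s: 3.67
position: [0.6109, -0.2134, 0.0044]
tool_rot: [180.0, 0.0, 101.4]
contact_force: [-3.8, 0.3, 8.3]
finger_gap: 0.04
grip_force: 59.3
```

Emit:
play_rows(
  moves=[
    [0,0,0.02,0,0,0,1],
    [0,0,0.05,0,0,0,1],
    [0,0,0.09,0,0,0,1],
    [0,0,0.125,0,0,0,1],
    [0,0,0.13,0,0,0,1],
    [0,0,0.13,0,0,0,1],
    [0,0,0.13,0,0,0,1],
    [0,0,0.13,0,0,0,1],
    [0,0,0.13,0,0,0,1],
  ],
)

```text
time_s: 4.42
position: [0.6094, -0.213, 0.1313]
tool_rot: [-179.8, -0.1, 101.4]
contact_force: [-0.2, 0.3, -1.0]
finger_gap: 0.0395
grip_force: 60.4
```

Run:
```python
from h import *
s=snap('wrist');st=arm.state();print(st['position'],st['finger_gap'],st['grip_force'],st['contact_force'])
cv2.imwrite('pics/w2.png',cv2.resize(s['frame'][180:420,120:440],(800,600),interpolation=2)[:,:,::-1])
print(proj(s,st['position']),proj(s,st['position']+np.array([0,0,.006])))
```

```text
[ 0.60957338 -0.21300975  0.13145687] 0.03952682827149796 60.43992916122079 [-0.00542993  0.5840347   0.71572457]
[278.45302321 266.07548371] [278.38209922 272.00686849]
```

View pics/w2.png

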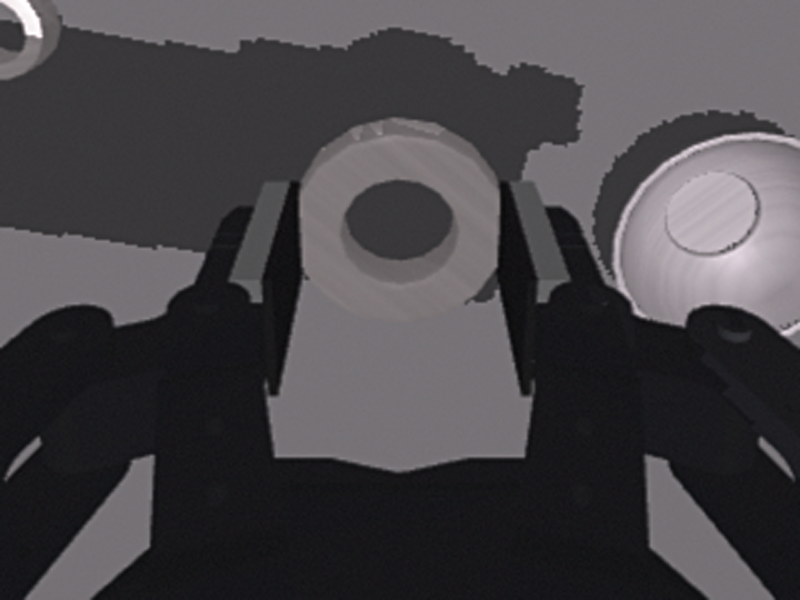

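The ring is held centred in the pads, with its bore's top rim at about (280,272) full-frame against a predicted (278,272). I'll carry it beside the stand, keeping the cap in view.

Emit:
play_rows(
  moves=[
    [0,0.02,0.03,0,0,0,1],
    [-0.005,0.055,0.04,0,0,0,1],
    [-0.01,0.09,0.04,0,0,0,1],
    [-0.015,0.125,0.04,0,0,0,1],
    [-0.02,0.16,0.04,0,0,0,1],
    [-0.024,0.195,0.04,0,0,0,1],
    [-0.028,0.23,0.04,0,0,0,1],
    [-0.032,0.26,0.04,0,0,0,1],
    [-0.032,0.272,0.04,0,0,0,1],
    [-0.032,0.277,0.04,0,0,0,1],
    [-0.032,0.277,0.04,0,0,0,1],
    [-0.032,0.277,0.04,0,0,0,1],
  ],
)

```text
time_s: 5.47
position: [0.5788, 0.0618, 0.1727]
tool_rot: [-179.9, 0.1, 101.3]
contact_force: [-0.7, -0.5, 0.0]
finger_gap: 0.0397
grip_force: 60.6
```

Emit:
play_rows(
  moves=[
    [0,0,0,0,0,0,1],
    [0,0,0,0,0,0,1],
    [0,0,0,0,0,0,1],
    [0,0,0,0,0,0,1],
  ],
)

```text
time_s: 5.8
position: [0.5788, 0.0627, 0.1733]
tool_rot: [-180.0, 0.0, 101.3]
contact_force: [-0.7, -0.2, -0.2]
finger_gap: 0.0396
grip_force: 60.6
```

Run:
```python
from h import *
import pickle
s=snap('wrist');st=arm.state();print(st['position'],st['tool_rot'],st['finger_gap'],st['time_s'])
pickle.dump((s,st),open('s3.pkl','wb'))
cv2.imwrite('pics/w3.png',cv2.resize(s['frame'][:300,80:480],(800,600),interpolation=2)[:,:,::-1])
for p in ([.572,.094,.085],[.564,.129,.078],[.572,.094,.025]): print((proj(s,p)-[80,0])*2)
```

```text
[0.57877297 0.0630716  0.17332535] [1.79994739e+02 7.42224746e-03 1.01382399e+02] 0.03998563807629781 5.85
[395.65762175 341.03312216]
[393.00754919 242.13201517]
[396.27572254 314.94879464]
```

View pics/w3.png

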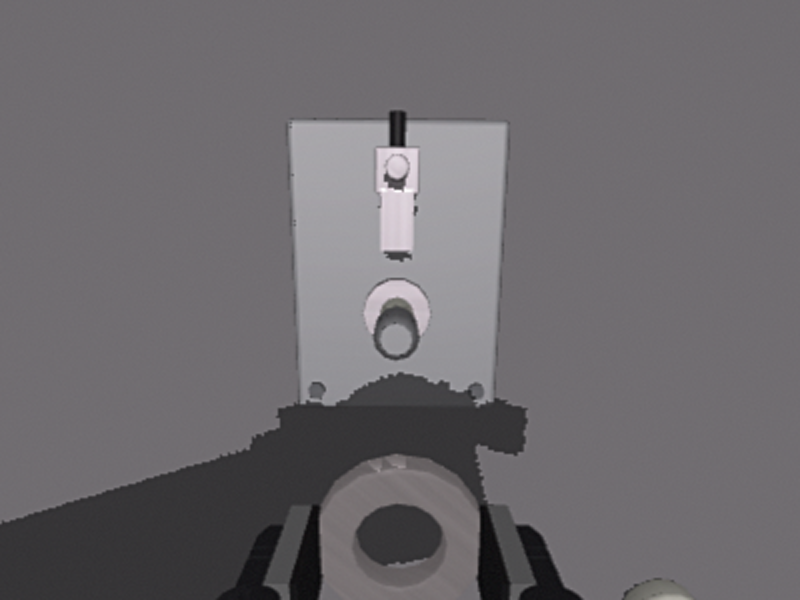

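The view shows the cap top at crop (396,338), seat disc (397,311), blade tip (397,252) and ring bore (400,544). The stand is nearly aligned with the tool.

Run:
```python
from h import *
import pickle
s,st=pickle.load(open('s3.pkl','rb'));f=lambda u,v:np.array([u/2+80,v/2])
cap=onz(s,f(396,338),.085);seat=onz(s,f(397,311),.025);ring=onz(s,f(399.5,544.5),st['position'][2]+.0056)
print(cap,seat,ring,st['position'])
S0=pickle.load(open('s0.pkl','rb'));[fix(x) for x in S0.values()]
print('cap tri',tri((s,f(396,338)),(S0['scene'],np.array((410,284))*.7),(S0['side'],np.array((380,288))*.7)))
b=[f(397,251),np.array((425,277.5))*.7,np.array((367,285))*.7]
print('blade tri',tri((s,b[0]),(S0['scene'],b[1])),tri((s,b[0]),(S0['side'],b[2])))
bp=seat[:2]+0.032*np.array([-.198,.98]);o,d=ray(s,b[0])
print('blade z from 32mm',(o+d*((bp[1]-o[1])/d[1])))
for u,v in ((381,1),(414,1)): pass
print('blade width px->m at z',[np.linalg.norm(onz(s,f(381,225),z)-onz(s,f(414,225),z)).round(4) for z in(.076,.085,.093)])
print('delta',(cap-ring)[:2],(seat-ring)[:2])
c=np.concatenate([S0['scene']['frame'][165:235,250:350],S0['side']['frame'][175:245,220:320]],1)
cv2.imwrite('pics/z0.png',cv2.resize(c,(800,280),interpolation=2)[:,:,::-1])
```

```text
[0.57189972 0.09516921 0.085     ] [0.57197062 0.09589139 0.025     ] [0.57973133 0.06242176 0.17892535] [0.57877297 0.0630716  0.17332535]
cap tri (array([0.57208365, 0.09424533, 0.08274926]), np.float64(0.000982017660189592))
blade tri (array([0.56615069, 0.12627756, 0.07859719]), np.float64(0.00011369057751717715)) (array([0.56569932, 0.12611352, 0.07416868]), np.float64(0.0004696983312448404))
blade z from 32mm [0.5659124  0.12725139 0.09509256]
blade width px->m at z [np.float64(0.0123), np.float64(0.0118), np.float64(0.0114)]
delta [-0.0078316   0.03274745] [-0.00776071  0.03346963]
```

View pics/z0.png

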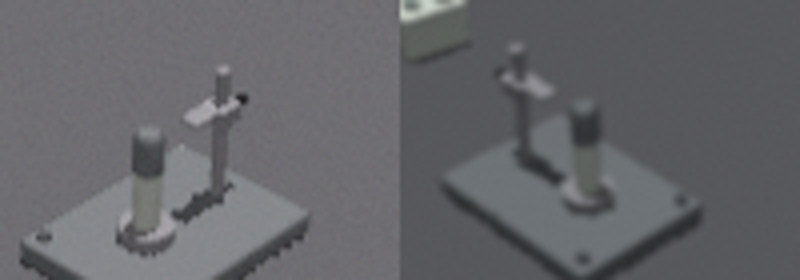

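Next I move over the axis and stop with the ring about 10 mm above the cap.

Emit:
play_rows(
  moves=[
    [-0.004,0.016,0,0,0,0,1],
    [-0.0078,0.033,-0.015,0,0,0,1],
    [-0.0078,0.033,-0.04,0,0,0,1],
    [-0.0078,0.033,-0.06,0,0,0,1],
    [-0.0078,0.033,-0.073,0,0,0,1],
    [-0.0078,0.033,-0.073,0,0,0,1],
    [-0.0078,0.033,-0.073,0,0,0,1],
    [-0.0078,0.033,-0.073,0,0,0,1],
    [-0.0078,0.033,-0.073,0,0,0,1],
    [-0.0078,0.033,-0.073,0,0,0,1],
    [-0.0078,0.033,-0.073,0,0,0,1],
    [-0.0078,0.033,-0.073,0,0,0,1],
  ],
)

```text
time_s: 6.85
position: [0.5712, 0.0967, 0.1009]
tool_rot: [179.9, 0.0, 101.4]
contact_force: [0.0, 0.1, -0.1]
finger_gap: 0.0397
grip_force: 60.6
```

Run:
```python
from h import *
s=snap('wrist');st=arm.state();print(st['position'],st['tool_rot'],st['finger_gap'],st['time_s'])
cv2.imwrite('pics/w4.png',cv2.resize(s['frame'][100:340,120:440],(800,600),interpolation=2)[:,:,::-1])
```

```text
[0.57110184 0.09670018 0.10073163] [1.79958526e+02 4.46783153e-03 1.01426186e+02] 0.039422763684212485 6.9
```

View pics/w4.png

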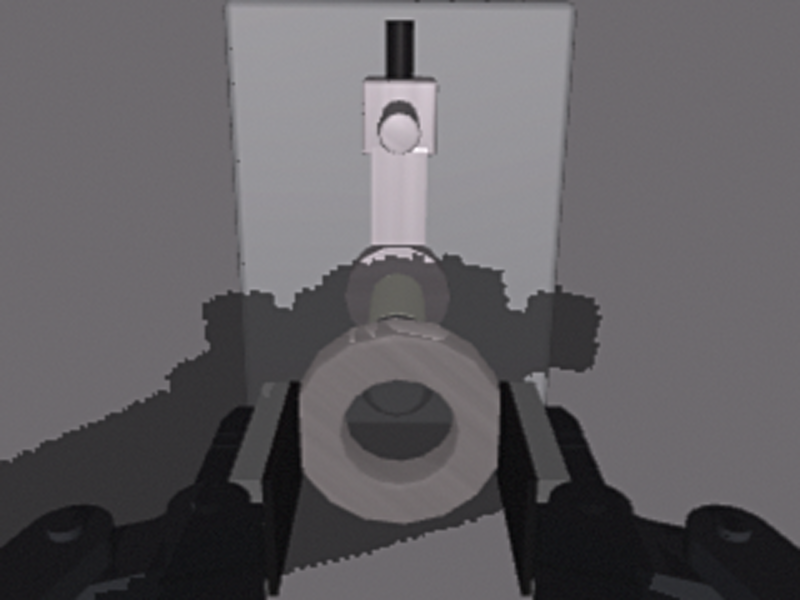

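Run:
```python
from h import *
import pickle
s=snap('wrist');s3,st3=pickle.load(open('s3.pkl','rb'));st=arm.state();t=st['position'];print(t)
x=np.array([-.198,.98,0])
for a,z in ((-.009,.081),(-.006,.085)): print((proj(s,np.array([.5719,.0952,z])+a*x)-[120,100])*2.5)
r=t+np.array([0,0,.0056]);print('ring exp',(proj(s,r)-[120,100])*2.5)
u1=np.array([397/2+80,251/2]);u2=np.array([398/2.5+120,245/2.5+100])
print('blade',tri((s3,u1),(s,u2)))
# blade far end at clamp block edge, block top corners
print('block front-top',tri((s3,np.array([397/2+80,191/2])),(s,np.array([399/2.5+120,152/2.5+100]))))
print('posttop',tri((s3,np.array([397/2+80,166/2])),(s,np.array([399/2.5+120,132/2.5+100]))))
```

```text
[0.57098115 0.09670903 0.10059012]
[397.66977183 413.21058186]
[397.65912924 410.22177367]
ring exp [394.62372636 428.01637619]
blade (array([0.56592647, 0.12606676, 0.0772167 ]), np.float64(0.00016802013366425299))
block front-top (array([0.56186551, 0.14685842, 0.07807235]), np.float64(8.38497346977489e-05))
posttop (array([0.56044616, 0.15399912, 0.09796265]), np.float64(0.00013397728125652533))
```

The post top triangulates to 0.098 m, as the text says, and the blade top to about 0.0775 m. The ring is centred over the cap within about 1 mm, so I lower it.

Emit:
play_rows(
  moves=[
    [0,-0.0005,-0.007,0,0,0,1],
    [0,-0.0005,-0.014,0,0,0,1],
    [0,-0.0005,-0.021,0,0,0,1],
    [0,-0.0005,-0.028,0,0,0,1],
    [0,-0.0005,-0.035,0,0,0,1],
    [0,-0.0005,-0.042,0,0,0,1],
    [0,-0.0005,-0.049,0,0,0,1],
    [0,-0.0005,-0.056,0,0,0,1],
    [0,-0.0005,-0.062,0,0,0,1],
    [0,-0.0005,-0.066,0,0,0,1],
    [0,-0.0005,-0.066,0,0,0,1],
    [0,-0.0005,-0.066,0,0,0,1],
  ],
)

```text
time_s: 7.95
position: [0.5708, 0.0963, 0.0341]
tool_rot: [-180.0, -0.0, 101.4]
contact_force: [0.2, 0.1, -0.8]
finger_gap: 0.0397
grip_force: 60.6
```

Emit:
play_rows(
  moves=[
    [0,0,-0.0015,0,0,0,1],
    [0,0,-0.003,0,0,0,1],
    [0,0,-0.003,0,0,0,1],
    [0,0,-0.003,0,0,0,1],
    [0,0,-0.003,0,0,0,1],
  ],
)

```text
time_s: 8.37
position: [0.5709, 0.0962, 0.0314]
tool_rot: [180.0, 0.0, 101.4]
contact_force: [-0.1, -0.7, -0.1]
finger_gap: 0.0396
grip_force: 60.6
```

Emit:
play_rows(
  moves=[
    [0,0,-0.001,0,0,0,1],
    [0,0,-0.002,0,0,0,1],
    [0,0,-0.002,0,0,0,1],
    [0,0,-0.002,0,0,0,1],
    [0,0,-0.002,0,0,0,1],
  ],
)

```text
time_s: 8.78
position: [0.571, 0.0963, 0.0295]
tool_rot: [180.0, 0.0, 101.4]
contact_force: [-1.2, -0.8, 3.3]
finger_gap: 0.0398
grip_force: 61.1
```

Light contact shows at the expected height, so I open and rise. Full clearance is only needed sideways, because the fingers go to ±57 mm and the blade is off that axis.

Emit:
play_rows(
  moves=[
    [0,0,0,0,0,0,0],
    [0,0,0,0,0,0,-0.4],
    [0,0,0,0,0,0,-0.5],
    [0,0,0,0,0,0,-0.5],
    [0,0,0.02,0,0,0,-0.5],
    [0,0,0.05,0,0,0,-0.5],
    [0,0,0.085,0,0,0,-0.5],
    [0,0,0.12,0,0,0,-0.5],
    [0,0,0.14,0,0,0,-0.5],
    [0,0,0.14,0,0,0,-0.5],
    [0,0,0.14,0,0,0,-0.5],
    [0,0,0.14,0,0,0,-0.5],
  ],
)

```text
time_s: 9.78
position: [0.5701, 0.0959, 0.1684]
tool_rot: [-179.9, 0.0, 101.4]
contact_force: [-0.2, 0.0, -0.6]
finger_gap: 0.0638
grip_force: 0.0
```

Run:
```python
from h import *
s=snap('wrist');st=arm.state();print(st['position'],st['finger_gap'],st['time_s'],st['contact_force'])
cv2.imwrite('pics/w5.png',cv2.resize(s['frame'][60:300,120:440],(800,600),interpolation=2)[:,:,::-1])
for z in(.025,.035,.085):print(z,(proj(s,[.5719,.0955,z])-[120,60])*2.5)
```

```text
[0.5698661  0.09582223 0.16785315] 0.0639685177409407 9.8333 [ 0.54463835 -0.32746193 -0.62812715]
0.025 [401.45677087 330.77658142]
0.035 [401.51614676 338.08006096]
0.085 [401.88327895 383.23884019]
```

View pics/w5.png

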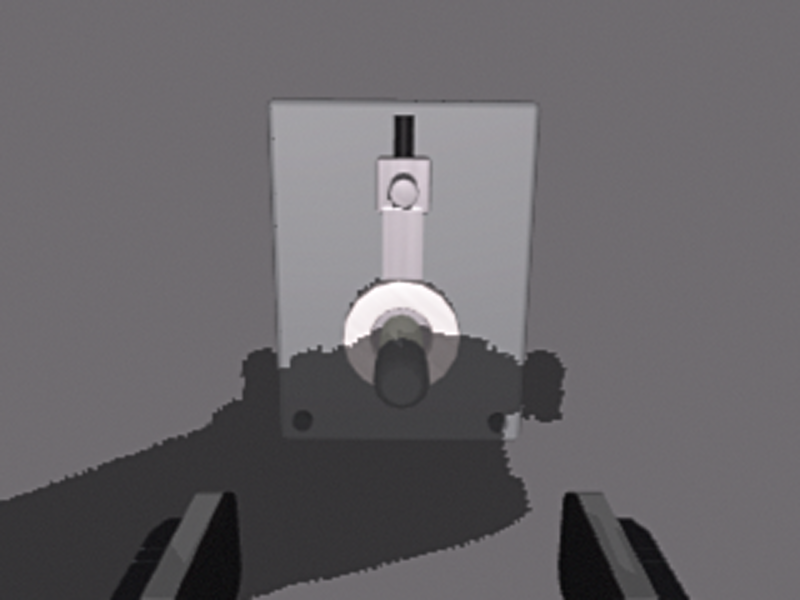

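The ring sits centred on the seat at (401,337), against (401,338) expected. Next I fetch the collar.

Emit:
play_rows(
  moves=[
    [-0.011,-0.036,0,0,0,0,-0.5],
    [-0.022,-0.072,0,0,0,0,-0.5],
    [-0.034,-0.11,0,0,0,0,-0.5],
    [-0.045,-0.147,0,0,0,0,-0.5],
    [-0.056,-0.184,0,0,0,0,-0.5],
    [-0.067,-0.22,0,0,0,0,-0.5],
    [-0.079,-0.258,0,0,0,0,-0.5],
    [-0.09,-0.295,0,0,0,0,-0.5],
    [-0.098,-0.32,0,0,0,0,-0.5],
    [-0.101,-0.33,0,0,0,0,-0.5],
    [-0.101,-0.33,0,0,0,0,-0.5],
    [-0.101,-0.33,0,0,0,0,-0.5],
  ],
)

```text
time_s: 10.83
position: [0.4696, -0.2328, 0.1684]
tool_rot: [-179.9, -0.1, 101.4]
contact_force: [0.0, 1.7, 0.3]
finger_gap: 0.0644
grip_force: 0.0
```

Emit:
play_rows(
  moves=[
    [0,0,-0.03,0,0,0,-0.5],
    [0,0,-0.06,0,0,0,-0.5],
    [0,0,-0.08,0,0,0,-0.5],
    [0,0,-0.08,0,0,0,-0.5],
    [0,0,-0.08,0,0,0,-0.5],
    [0,0,-0.08,0,0,0,-0.5],
    [0,0,-0.08,0,0,0,-0.5],
    [0,0,-0.08,0,0,0,-0.5],
  ],
)

```text
time_s: 11.5
position: [0.471, -0.2338, 0.0908]
tool_rot: [179.9, 0.1, 101.5]
contact_force: [-0.2, -0.4, -0.7]
finger_gap: 0.0644
grip_force: 0.0
```

Run:
```python
from h import *
s=snap('wrist','w6.png');st=arm.state();print(st['position'],st['tool_rot'],st['finger_gap'],st['time_s'])
uv=proj(s,[.4692,-.2338,.016]);print(uv)
x,y=uv.astype(int)
g=cv2.cvtColor(s['frame'],cv2.COLOR_RGB2GRAY);print(g[y-50:y+50:4,x-50:x+52:6])
```

```text
[ 0.47076388 -0.23389952  0.09056037] [1.79891621e+02 7.65503426e-02 1.01442741e+02] 0.06406779295262684 11.55
[275.86792453 215.76028856]
[[120 119 121 121 120 121 120 120 122 120 122 121 120 121 120 121 120]
 [119 121 120 121 121 121 121 120 120 121 120 120 120 122 121 120 121]
 [120 121 120 120 120 121 121 121 121 122 121 121 120 119 121 121 122]
 [119 121 121 121 120 120 121 119 121 120 121 120 121 121 120 120 121]
 [120 122 121 121 121 120 121 120 120 120 121 121 120 121 121 121 120]
 [121 120 121 121 121 120 121 120 120 120 121 120 121 121 121 121 120]
 [121 121 121 121 121 122 121 120 119 120 121 121 121 120 121 121 120]
 [121 121 121 121 120 122 120 121 108 148 123 118 121 121 121 122 120]
 [121 121 120 122 121 121 115 255 253 253 255 114 122 121 120 120 121]
 [ 54  65 123 123 121 113 253 247 247 223 246 252 113 123 121 119 121]
 [ 59  58  57  57  67 121 254  69  58  58  54 126 106  77 124 120 120]
 [ 58  59  58  59  60 123 125  60  59  60  58 124 128  58  58 120 121]
 [ 58  59  60  59  58 129 114  58  60  60  59  94 128  59  60  68  57]
 [ 60  59  57  58  58 130 105  58  60  60  59 101 127  59  58  58  59]
 [ 59  59  59  59  60 127 127 102  57  57  85 114 129  59  59  59  60]
 [ 58  60  59  59  58  77 128 104 107 107 104 134 116  58  59  59  58]
 [ 60  60  58  59  60  58 133 136 107 106 131 128  57  60  58  57  59]
 [ 58  60  60  60  59  59  62 127 130 130 124  66  58  58  58  59  60]
 [ 60  60  59  59  58  59  58  56  93 110  55  59  58  58  59  60  59]
 [ 59  59  59  57  60  59  58  60  60  59  59  58  58  59  59  59  59]
 [ 60  59  59  60  59  60  58  59  60  58  59  60  60  59  61  58  59]
 [ 59  59  59  57  59  59  59  58  59  60  59  59  58  59  58  59  59]
 [ 59  59  59  58  58  59  58  59  58  60  57  59  59  59  58  59  60]
 [ 59  58  57  58  59  60  60  60  60  59  58  58  59  59  58  59  59]
 [ 60  59  59  58  59  60  59  59  60  58  59  59  60  58  59  58  60]]
```

The collar lies within about 1 mm of where it was expected between the fingers. I descend and grip.

Emit:
play_rows(
  moves=[
    [-0.001,0,-0.03,0,0,0,-0.5],
    [-0.001,0,-0.06,0,0,0,-0.3],
    [-0.001,0,-0.078,0,0,0,-0.2],
    [-0.001,0,-0.084,0,0,0,-0.2],
    [-0.001,0,-0.084,0,0,0,-0.2],
    [-0.001,0,-0.084,0,0,0,-0.2],
    [-0.001,0,-0.084,0,0,0,-0.2],
    [-0.001,0,-0.084,0,0,0,-0.2],
    [-0.001,0,-0.084,0,0,0,-0.2],
    [-0.001,0,-0.084,0,0,0,-0.2],
  ],
)

```text
time_s: 12.38
position: [0.4694, -0.2341, 0.0061]
tool_rot: [179.9, 0.0, 101.4]
contact_force: [-0.5, 0.8, -0.1]
finger_gap: 0.0512
grip_force: 0.0
```

Emit:
play_rows(
  moves=[
    [0,0,0,0,0,0,1],
    [0,0,0,0,0,0,1],
    [0,0,0,0,0,0,1],
    [0,0,0,0,0,0,1],
    [0,0,0,0,0,0,1],
    [0,0,0,0,0,0,1],
  ],
)

```text
time_s: 12.88
position: [0.4691, -0.2339, 0.0062]
tool_rot: [180.0, 0.0, 101.4]
contact_force: [-2.1, 0.1, 10.0]
finger_gap: 0.0329
grip_force: 58.7
```

Emit:
play_rows(
  moves=[
    [0,0,0.02,0,0,0,1],
    [0,0,0.06,0,0,0,1],
    [0,0,0.1,0,0,0,1],
    [0,0,0.135,0,0,0,1],
    [0,0,0.16,0,0,0,1],
    [0,0,0.165,0,0,0,1],
    [0,0,0.165,0,0,0,1],
  ],
)

```text
time_s: 13.47
position: [0.47, -0.2343, 0.1723]
tool_rot: [179.8, 0.2, 101.4]
contact_force: [0.4, 0.5, -1.5]
finger_gap: 0.0327
grip_force: 60.0
```

Emit:
play_rows(
  moves=[
    [0.011,0.036,0,0,0,0,1],
    [0.022,0.072,0,0,0,0,1],
    [0.034,0.11,0,0,0,0,1],
    [0.045,0.147,0,0,0,0,1],
    [0.056,0.184,0,0,0,0,1],
    [0.067,0.22,0,0,0,0,1],
    [0.079,0.256,0,0,0,0,1],
    [0.09,0.292,0,0,0,0,1],
    [0.098,0.318,0,0,0,0,1],
    [0.102,0.329,0,0,0,0,1],
    [0.102,0.329,0,0,0,0,1],
    [0.102,0.329,0,0,0,0,1],
  ],
)

```text
time_s: 14.47
position: [0.5699, 0.0947, 0.1686]
tool_rot: [-179.8, 0.0, 101.5]
contact_force: [-1.0, -0.9, 0.1]
finger_gap: 0.0331
grip_force: 59.9
```

Emit:
play_rows(
  moves=[
    [0,0,-0.02,0,0,0,1],
    [0,0,-0.045,0,0,0,1],
    [0,0,-0.062,0,0,0,1],
    [0,0,-0.07,0,0,0,1],
    [0,0,-0.07,0,0,0,1],
    [0,0,-0.07,0,0,0,1],
    [0,0,-0.07,0,0,0,1],
    [0,0,-0.07,0,0,0,1],
    [0,0,-0.07,0,0,0,1],
    [0,0,-0.07,0,0,0,1],
  ],
)

```text
time_s: 15.3
position: [0.5713, 0.0953, 0.1011]
tool_rot: [179.9, 0.0, 101.4]
contact_force: [-0.1, -0.3, -0.1]
finger_gap: 0.0327
grip_force: 60.0
```

Run:
```python
from h import *
s=snap('wrist','w7.png');st=arm.state();t=st['position'];print(t,st['tool_rot'],st['finger_gap'],st['time_s'])
c=t+np.array([.001,0,.010]);uv=proj(s,c);print('collar top exp',uv)
x=np.array([-.198,.98,0]);yy=np.array([.98,.198,0])
for r in(.0115,.018): print(r,[proj(s,c+a).round(1).tolist() for a in(r*x,-r*x,r*yy,-r*yy)])
print('cap -x edge',proj(s,np.array([.5719,.0952,.081])-.009*x))
g=cv2.cvtColor(s['frame'],cv2.COLOR_RGB2GRAY);u,v=uv.astype(int)
print(g[v-60:v+50,u].tolist());print(g[v-6,u-50:u+51].tolist())
```

```text
[0.57120291 0.09529207 0.10091886] [1.79941274e+02 6.18246237e-03 1.01435571e+02] 0.03281049768575251 15.35
collar top exp [279.78496135 276.12135981]
0.0115 [[279.8, 255.0], [279.8, 296.2], [303.2, 276.1], [256.4, 276.1]]
0.018 [[279.8, 242.6], [279.8, 307.2], [316.5, 276.1], [243.1, 276.1]]
cap -x edge [279.11721273 262.81589183]
[98, 99, 97, 99, 98, 99, 108, 95, 56, 51, 54, 55, 55, 54, 54, 57, 95, 95, 95, 97, 96, 97, 97, 95, 93, 93, 94, 100, 118, 126, 120, 115, 114, 113, 113, 112, 112, 112, 112, 69, 63, 64, 64, 64, 65, 64, 64, 52, 61, 66, 64, 58, 51, 51, 52, 51, 50, 53, 52, 53, 52, 52, 50, 50, 58, 96, 96, 94, 94, 96, 96, 95, 94, 95, 97, 98, 99, 98, 95, 95, 98, 114, 120, 119, 115, 112, 110, 110, 113, 114, 85, 51, 50, 51, 52, 52, 51, 51, 52, 49, 53, 108, 111, 108, 108, 108, 107, 108, 108, 107]
[76, 74, 74, 75, 74, 76, 75, 76, 75, 58, 18, 14, 18, 15, 15, 14, 43, 99, 118, 117, 115, 115, 116, 115, 115, 116, 114, 102, 87, 88, 86, 68, 51, 51, 50, 52, 52, 52, 51, 53, 51, 51, 50, 52, 51, 52, 51, 53, 51, 52, 52, 52, 51, 53, 53, 51, 53, 52, 52, 53, 53, 51, 52, 51, 52, 52, 51, 50, 53, 67, 88, 87, 85, 90, 106, 115, 116, 115, 115, 115, 115, 117, 117, 115, 88, 23, 12, 15, 13, 16, 15, 32, 68, 77, 76, 74, 75, 75, 73, 76, 75]
```

The collar's bore edges (255 and 297) match the expected 255 and 296, and it is centred over the cap. Lowering it now.

Emit:
play_rows(
  moves=[
    [0,0,-0.007,0,0,0,1],
    [0,0,-0.014,0,0,0,1],
    [0,0,-0.021,0,0,0,1],
    [0,0,-0.028,0,0,0,1],
    [0,0,-0.035,0,0,0,1],
    [0,0,-0.042,0,0,0,1],
    [0,0,-0.049,0,0,0,1],
    [0,0,-0.054,0,0,0,1],
    [0,0,-0.056,0,0,0,1],
    [0,0,-0.056,0,0,0,1],
    [0,0,-0.056,0,0,0,1],
    [0,0,-0.056,0,0,0,1],
  ],
)

```text
time_s: 16.35
position: [0.5712, 0.0954, 0.0447]
tool_rot: [180.0, -0.0, 101.4]
contact_force: [0.0, 0.6, -0.2]
finger_gap: 0.0328
grip_force: 60.0
```

Emit:
play_rows(
  moves=[
    [0,0,-0.001,0,0,0,1],
    [0,0,-0.0025,0,0,0,1],
    [0,0,-0.0025,0,0,0,1],
    [0,0,-0.0025,0,0,0,1],
    [0,0,-0.0025,0,0,0,1],
  ],
)

```text
time_s: 16.77
position: [0.5709, 0.0952, 0.0419]
tool_rot: [180.0, 0.0, 101.4]
contact_force: [-0.0, 0.3, -0.2]
finger_gap: 0.033
grip_force: 60.0
```

Emit:
play_rows(
  moves=[
    [0,0,-0.001,0,0,0,1],
    [0,0,-0.0015,0,0,0,1],
    [0,0,-0.0015,0,0,0,1],
    [0,0,-0.0015,0,0,0,1],
  ],
)

```text
time_s: 17.1
position: [0.5711, 0.0953, 0.0412]
tool_rot: [180.0, 0.0, 101.4]
contact_force: [-3.2, -0.9, 8.0]
finger_gap: 0.0326
grip_force: 60.9
```

Emit:
play_rows(
  moves=[
    [0,0,0.001,0,0,0,0],
    [0,0,0.001,0,0,0,-0.4],
    [0,0,0.001,0,0,0,-0.5],
    [0,0,0.001,0,0,0,-0.5],
    [0,0,0.02,0,0,0,-0.5],
    [0,0,0.05,0,0,0,-0.5],
    [0,0,0.085,0,0,0,-0.5],
    [0,0,0.12,0,0,0,-0.5],
    [0,0,0.128,0,0,0,-0.5],
    [0,0,0.128,0,0,0,-0.5],
    [0,0,0.128,0,0,0,-0.5],
    [0,0,0.128,0,0,0,-0.5],
  ],
)

```text
time_s: 18.1
position: [0.5698, 0.0948, 0.1666]
tool_rot: [-179.8, 0.0, 101.4]
contact_force: [-0.9, -0.3, 0.0]
finger_gap: 0.0641
grip_force: 0.0
```

Run:
```python
from h import *
import pickle
s=snap('wrist','w8.png');st=arm.state();t=st['position'];print(t,st['finger_gap'],st['time_s'])
pickle.dump((s,st),open('s8.pkl','wb'))
x=np.array([-.198,.98,0]);yy=np.array([.98,.198,0])
for z,r in((.051,.018),(.051,.0115),(.035,.022),(.085,.006)):
    c=np.array([.5719,.0955,z]);print(z,[proj(s,c+a).round(1).tolist() for a in(r*x,-r*x,r*yy,-r*yy)])
cv2.imwrite('pics/w8c.png',cv2.resize(s['frame'][90:240,180:380],(800,600),interpolation=2)[:,:,::-1])
print([((proj(s,p)-[180,90])*4).round() for p in ([.5719,.0955,.051],[.5719,.0955,.035],[.5719,.0955,.085],[.566,.1268,.0775])])
```

```text
[0.56965187 0.09479174 0.16634019] 0.06392029209646372 18.15
0.051 [[281.6, 179.7], [281.5, 219.1], [302.1, 199.8], [261.0, 199.8]]
0.051 [[281.6, 187.1], [281.5, 212.2], [294.7, 199.8], [268.4, 199.8]]
0.035 [[281.5, 171.3], [281.4, 217.1], [305.3, 194.7], [257.7, 194.7]]
0.085 [[281.7, 205.4], [281.7, 220.1], [289.5, 212.8], [273.9, 212.8]]
[array([406., 439.]), array([406., 419.]), array([407., 491.]), array([409., 320.])]
```

View pics/w8c.png

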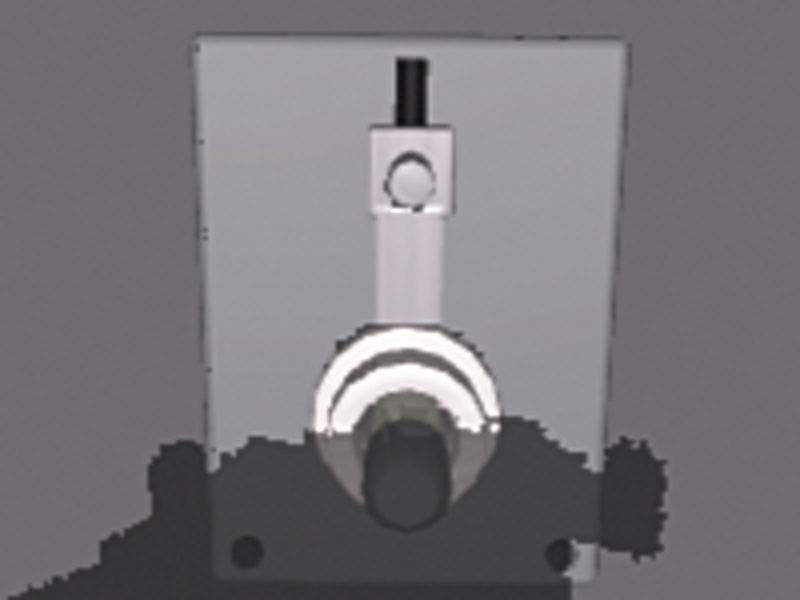

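The collar's top edge is at y=362 and it spans x=328–490, as expected on the wide ring. The blade tip at (408,322) agrees with z≈0.0775. Next I grip the cap.

Emit:
play_rows(
  moves=[
    [0.001,0.0003,-0.03,0,0,0,-0.5],
    [0.001,0.0003,-0.06,0,0,0,-0.3],
    [0.001,0.0003,-0.085,0,0,0,0],
    [0.001,0.0003,-0.1,0,0,0,0],
    [0.001,0.0003,-0.107,0,0,0,0],
    [0.001,0.0003,-0.107,0,0,0,0],
    [0.001,0.0003,-0.107,0,0,0,0],
    [0.001,0.0003,-0.107,0,0,0,0],
    [0.001,0.0003,-0.107,0,0,0,0],
    [0.001,0.0003,-0.107,0,0,0,0],
  ],
)

```text
time_s: 18.98
position: [0.5726, 0.0957, 0.0624]
tool_rot: [179.9, 0.0, 101.4]
contact_force: [0.8, 0.2, 0.3]
finger_gap: 0.0427
grip_force: 0.0
```

Emit:
play_rows(
  moves=[
    [0,0,0,0,0,0,1],
    [0,0,0,0,0,0,1],
    [0,0,0,0,0,0,1],
    [0,0,0,0,0,0,1],
    [0,0,0,0,0,0,1],
    [0,0,0,0,0,0,1],
    [0,0,0,0,0,0,1],
    [0,0,0,0,0,0,1],
  ],
)

```text
time_s: 19.65
position: [0.571, 0.0953, 0.0621]
tool_rot: [-179.9, 0.0, 101.4]
contact_force: [-4.9, -1.8, 7.2]
finger_gap: 0.0162
grip_force: 58.5
```

Emit:
play_rows(
  moves=[
    [0,0,0.002,0,0,0,1],
    [0,0,0.004,0,0,0,1],
    [0,0,0.006,0,0,0,1],
    [0,0,0.008,0,0,0,1],
    [0,0,0.01,0,0,0,1],
    [0,0,0.012,0,0,0,1],
    [0,0,0.014,0,0,0,1],
    [0,0,0.016,0,0,0,1],
    [0,0,0.0165,0,0,0,1],
    [0,0,0.0165,0,0,0,1],
    [0,0,0.0165,0,0,0,1],
    [0,0,0.0165,0,0,0,1],
  ],
)

```text
time_s: 20.65
position: [0.571, 0.0953, 0.0774]
tool_rot: [-179.9, 0.0, 101.4]
contact_force: [-5.2, -1.0, -6.1]
finger_gap: 0.0156
grip_force: 58.6
```

Emit:
play_rows(
  moves=[
    [0,0,0,0,0,0,1],
    [0,0,0,0,0,0,1],
    [0,0,0,0,0,0,1],
    [0,0,0,0,0,0,1],
    [0,0,0,0,0,0,1],
    [0,0,0,0,0,0,1],
  ],
)

```text
time_s: 21.15
position: [0.571, 0.0953, 0.0773]
tool_rot: [-179.9, 0.0, 101.4]
contact_force: [-5.9, -0.6, -6.8]
finger_gap: 0.0151
grip_force: 58.6
```

Run:
```python
from h import *
st=arm.state();print(st['position'],st['contact_force'],st['finger_gap'],st['grip_force'])
a=np.array([.5719,.0955,0])
for v in('scene','side'):
    s=snap(v,v+'9.png');g=cv2.cvtColor(s['frame'],cv2.COLOR_RGB2GRAY);print(v)
    # walk along the axis: print grey value vs axis height; rod appears between cap rim and barrel top
    print([(int(1000*z),int(g[tuple(np.round(proj(s,a+[0,0,z])).astype(int)[::-1])])) for z in np.arange(.048,.11,.002)])
```

```text
[0.57103431 0.0952935  0.07733647] [-5.87307386 -0.6198622  -6.81031265] 0.015134500348845132 58.62778364215046
scene
[(48, 128), (50, 129), (52, 123), (54, 106), (56, 106), (58, 98), (60, 95), (62, 98), (64, 98), (66, 93), (68, 92), (70, 97), (72, 98), (74, 98), (76, 96), (78, 100), (80, 98), (82, 98), (84, 99), (86, 99), (88, 97), (90, 100), (92, 100), (94, 98), (96, 98), (98, 98), (100, 98), (102, 97), (104, 82), (106, 42), (108, 28)]
side
[(48, 107), (50, 106), (52, 98), (54, 98), (56, 83), (58, 75), (60, 75), (62, 74), (64, 72), (66, 72), (68, 71), (70, 65), (72, 60), (74, 60), (76, 55), (78, 56), (80, 56), (82, 56), (84, 57), (86, 57), (88, 57), (90, 57), (92, 67), (94, 67), (96, 67), (98, 68), (100, 68), (102, 65), (104, 55), (106, 38), (108, 38)]
```

Run:
```python
from h import *
np.set_printoptions(linewidth=250)
s=snap('wrist');g=cv2.cvtColor(s['frame'],cv2.COLOR_RGB2GRAY);x=np.array([-.198,.98,0]);a=np.array([.5719,.0955,0])
for lift in(.010,.0125,.015):
    print(lift,[proj(s,a+[0,0,z+lift]+r*x).round(1).tolist() for z,r in((.081,.009),(.085,.006),(.085,-.006),(.081,-.009),(.061,.009))])
u,v=proj(s,a+[0,0,.1]).astype(int);print(u,v);print([(v+k,int(g[v+k,u]),int(g[v+k,u+3])) for k in range(-45,32)])
for v_ in('scene','side'):
    s=snap(v_);g=s['frame'].astype(int).sum(2)//3;p=proj(s,a+[0,0,.072]).astype(int);print(v_,p,[proj(s,a+[0,0,z]).round(1).tolist() for z in(.057,.061,.0745,.0765,.1)], proj(s,[.566,.1268,.0775]))
    print(g[p[1]-20:p[1]+14,p[0]-10:p[0]+11])
```

```text
0.01 [[279.8, 263.2], [279.8, 273.2], [279.8, 295.6], [279.8, 296.1], [279.8, 244.8]]
0.0125 [[279.8, 265.8], [279.8, 276.1], [279.8, 298.8], [279.8, 299.1], [279.8, 246.8]]
0.015 [[279.8, 268.5], [279.8, 279.1], [279.8, 302.0], [279.8, 302.3], [279.8, 248.9]]
279 290
[(np.int64(245), 65, 70), (np.int64(246), 66, 66), (np.int64(247), 67, 68), (np.int64(248), 68, 67), (np.int64(249), 70, 68), (np.int64(250), 67, 68), (np.int64(251), 59, 65), (np.int64(252), 53, 55), (np.int64(253), 56, 54), (np.int64(254), 55, 56), (np.int64(255), 55, 55), (np.int64(256), 56, 54), (np.int64(257), 55, 54), (np.int64(258), 56, 55), (np.int64(259), 56, 56), (np.int64(260), 55, 56), (np.int64(261), 55, 55), (np.int64(262), 56, 55), (np.int64(263), 56, 54), (np.int64(264), 57, 56), (np.int64(265), 57, 56), (np.int64(266), 57, 56), (np.int64(267), 56, 56), (np.int64(268), 57, 56), (np.int64(269), 54, 56), (np.int64(270), 57, 57), (np.int64(271), 55, 56), (np.int64(272), 58, 56), (np.int64(273), 57, 57), (np.int64(274), 58, 59), (np.int64(275), 60, 59), (np.int64(276), 59, 60), (np.int64(277), 61, 60), (np.i
[... 6561 characters left out ...]
97]
 [123 123 123 121 116 108 102  97  95  92  86  83  87  92  97  97  97  96  97  98  97]
 [123 124 122 118 107  98  93  90  93  97  96  96  96  97  96  93  95  97 100 102 102]
 [113 120 121 116 103  94  90  90  93  98 103 104 102 100  93  91  93  97 103 110 110]
 [ 91 104 113 113 103  95  92  90  93  97 103 106 104  99  93  91  94  97 102 112 119]
 [ 64  80  97 110 108  99  94  94  95  98 102 103 102  98  94  95  96  96  99 109 121]
 [ 53  63  91 116 116 102  96  98  98 100 100  99  99  99  98  99  97  96  95 104 118]
 [ 54  65  99 126 124 104  96  99 101 102 102 102 101 101 101 100  97  94  93  99 111]
 [ 66  75 113 138 127 103  95  98 102 102 104 104 103 101 102 100  96  94  92  95 101]]
```

The cap has not slipped: its top disc and rim both indicate 15–17 mm of lift. I'll add 1 mm for centring, settle and hand in.

Emit:
play_rows(
  moves=[
    [0,0,0.001,0,0,0,1],
    [0,0,0.001,0,0,0,1],
    [0,0,0.001,0,0,0,1],
    [0,0,0.001,0,0,0,1],
    [0,0,0.001,0,0,0,1],
    [0,0,0.001,0,0,0,1],
    [0,0,0.001,0,0,0,1],
    [0,0,0.001,0,0,0,1],
    [0,0,0.001,0,0,0,1],
    [0,0,0.001,0,0,0,1],
  ],
)

```text
time_s: 22.23
position: [0.5711, 0.0953, 0.0784]
tool_rot: [-179.9, 0.0, 101.4]
contact_force: [-6.2, -0.3, -5.8]
finger_gap: 0.016
grip_force: 58.6
```

Run:
```python
from h import *
s=snap('wrist');st=arm.state();print(st['position'],st['contact_force'],st['finger_gap'],st['grip_force'])
g=cv2.cvtColor(s['frame'],cv2.COLOR_RGB2GRAY)[:,279];print(g[248:258],g[278:286],g[300:312])
if abs(st['position'][2]-.0783)<.0015 and st['contact_force'][2]<-5: print(arm.close_job())
```

```text
[0.57106108 0.0952949  0.07840589] [-5.30918753 -0.93815696 -7.07322852] 0.015790860892400428 58.640567203983665
[68 68 68 60 55 56 54 55 56 54] [61 62 63 65 65 66 66 65] [66 65 65 66 65 52 51 53 51 53 51 51]
the job is handed in; nothing more can be done
None
```

The job is handed in (verdict not shown): ring and collar are home and released, and the cap is held about 16 mm up, its rim level with the blade top (about 77.5 mm) to within 1–2 mm by my measurements.

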